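# Free a seized transit bolt on a bench instrument

### The job

The transit bolt on the sloping front of the bench instrument is seized with rust. Take its upright lever from under the pale splash hood, work the bolt back and forth with short strokes until it comes loose, then draw it fully out to its stop and let go. Leave the bottle, timer and tweezers around it where they stand.

Things in the scene. Friction and masses are not known exactly. Their poses are not given: they have to be found in the camera images.
- instrument: Bench instrument fixed to the table: light grey wedge housing, 120 mm deep (x), 150 mm wide (y); origin at the middle of its underside, z up. Its panel slopes at 30 degrees, from 46 mm high at the front (x = -65 mm) up to 115 mm at the rear (x = +55), so it faces the instrument's -x and up. The bolt runs across the panel along y.
- hood_edge (a point): Middle of the lower front edge of the pale translucent splash hood: a level 6 mm sheet, 280 mm above the table, 150 mm wide (y), reaching from here 122 mm back (+x), on two posts at the rear. Axes as the instrument's. It roofs the lever, so a tool pointing straight down cannot get there: come in under this edge from the -x side, the tool leaning 35 to 50 degrees from vertical towards -x.
- lever_top (a point): Centre of the top of the bolt's steel lever, 74 mm out from the panel; z = panel's outward normal, y = instrument's y, along the bolt. The lever is a flat, 16 mm thick along y (grip across this), 26 mm along x; the top 45 mm (z = 0 to -45 mm) is clear to grip; below are the 14 mm rod and two staples, 62 mm either side of the panel's middle, tops 47 mm below this point. Moves with the bolt.
- bolt (a joint): How far the bolt is drawn, m; grows as the lever moves to the instrument's -y; stop at 0.070; stays where left; about 5 N to move. Rusted at first: it moves only from 0.004 to 0.022 and stops dead at both ends; more force does not help. Full strokes to one end and back to the other (6 to 9 N near the ends) loosen it: after 2 to 4 pairs a drawing stroke runs on past 0.022. Starts near 0.013.
- bottle: White-capped reagent bottle, 52 mm across, 106 mm high, standing loose behind the instrument; origin at the centre of its underside. Bystander.
- timer: Wind-up timer with a round dial, 68 x 68 x 44 mm, standing loose at one side of the instrument; origin at the centre of its underside. Bystander.
- tweezers: Straight steel tweezers, 128 mm long along their y, 17 mm wide, 9 mm high, lying loose in front of the instrument; origin under their middle. Bystander.

How it is judged:
At the end, for the whole second after the job is handed in: the bolt is drawn out to within 5 mm of its stop (joint over 0.065 m of 0.070 m) and at rest (value of joint bolt above 0.065 m and velocity of joint bolt below 0.005 m/s); the robot touches nothing.
It fails at once if the bottle, timer or tweezers are shifted by more than 30 mm (distance of any of bottle, timer, tweezers from where it was at the start of the episode above 0.03 m).
It also fails if it takes over 43 s, if anything falls off the work surface, if the arm or the gripper's body presses on something with over 40 N, if the wrist force passes 120 N, or if a joint passes its speed limit or range.

### The arm

A 7-joint arm with a two-finger parallel gripper is mounted at the origin on the work surface; the furniture and walls round the work are solid. World frame = base frame: x ahead of the robot, y to its left, z up, the work surface at z = 0. Lengths are in m, angles in rad, forces in N, time in s.
With the tool pointing down it reaches from about 0.4 to 0.875 m from the base axis. Payload 19.3 kg.
Tool frame: the origin (TCP) lies at the very end of the fingers, on their centre line; the grasp point (between the pads) lies 19 mm behind it; z points along the fingers, y is the line along which they close (so a half turn about z gives the same grasp; the last joint's range is limited). The gripper opens to 85 mm and grips with 20 to 120 N. Pads are 22 mm wide; open, the fingers measure 114 mm over their backs; the gripper's body (76 mm by 85 mm) begins 54 mm behind the grasp point. The pads swing forward as they close: fully open they stand 13 mm farther back than shut.
Start: joints at [1.192, 0.521, -0.036, 1.599, 0.021, 1.021, -0.113], TCP at [0.19, -0.595, 0.231] pointing down, gripper open.
Joint ranges: [-2.91, 2.91], [-0.3, 2.13], [-1.5, 1.42], [0.17, 2.43], [-1.26, 4.41], [0.16, 1.93], [-2.52, 2.52]. Speed limits (rad/s): [1.89, 1.89, 2.39, 2.39, 3.01, 3.01, 3.01].

### API

Orientations are given as [roll, pitch, yaw] about the fixed x, y, z axes, in that order (R = Rz(yaw) Ry(pitch) Rx(roll)).
In Python, from workcell import telemetry, grab_frame, bot gives the robot as it stands. The module is installed in compiled form; this text tells all that it offers.
- The arm moves only by the shell command python3 -m crank 'ROWS' [FORCE]. ROWS is text: rows parted by semicolons, each of 7 numbers parted by spaces: the finger opening in m, from 0 to 0.0854, then the shift along the tool's x, y, z in m, then the turn, a rotation vector about the tool's x, y, z in degrees. A call has exactly 8 rows; each row shifts and turns the commanded pose from where the row before left it, along the tool's axes as they then stand; what a row does not reach is not made up. A row lasts 1/12 s, in which the tool goes at most 41.7 mm and 7.16 degrees, less where a joint would pass 70% of its speed; a pose out of reach is approached as far as the arm can. A call with a gripper value outside its range is refused whole. The fingers move at their own pace and stop on an object; FORCE is the grip in N (left out, the last holds). Time passes only in rows, so rows that do not move let the fingers close, or fill a call up. It gives the time, the measured TCP pose, the force, the opening and the grip force at its end, in the units of the state.
- telemetry.observe(): the state, without advancing time (a new reading comes with each control period).
- grab_frame(name): name is "side" or "top" or "wrist"; returns a dict with "pixels" (400x640x3 uint8, red, green, blue), "depth" (400x640 float32, m along the optical axis (not along the pixel's ray), 0 where there is no reading), "vertical_fov" (degrees; the focal length in pixels is half the picture's height over the tangent of half this angle, whatever the lens; pixels are square), "cx", "cy" (the principal point, pixels), "R" (3x3) and "t" (3): a world point X has camera coordinates R X + t; the wrist camera has in their place "hand_eye" (4x4, takes a point from camera to tool coordinates, whose origin is the TCP and whose axes are the flange's). Camera axes: x right, y down, z forward; pixel columns grow to the right and rows downward; lengths in m; the calibration is good to about 2 mm. The wrist camera is an equidistant fisheye: a pixel r from the principal point sees the ray r / f radians off the axis. A picture is of the moment at which its call begins: read the wrist's pose just before it.
- bot.job_done(): hands the job in; it is judged then, once.
The state is a dict: "clock": time; "qpos": joint angles; "qd": joint speeds; "joint_efforts": joint torques, N m; "position": TCP position; "tool_rot": TCP orientation; "force": force on the tool from outside, world axes, zero at the start; "moment": the same for the moment, N m; "grip_width": finger opening in m; "finger_force": force on a finger pad.
Only numpy, scipy, OpenCV 4.12 (cv2) and the standard library are available. Lean on these libraries where they do the work, as an engineer would, in place of code of your own. Each camera call takes 0.05 s, during which the arm holds its last target. There are 200 camera calls.

## Working session

There is one attempt and no reset: what is moved stays moved. The work goes in short steps, Python scripts to look and compute and a shell command to move; the robot and the scene stay as the last step left them, time stands still between calls to the robot, and variables do not carry over. Pictures are saved under pics/ and viewed, at most 10 in all, crops included, and the job is handed in when it is done.

```bash
mkdir -p pics
cat > h.py <<'E'
import numpy as np, cv2
from workcell import telemetry, grab_frame, bot
def save(n):
    f=grab_frame(n); np.savez(f'{n}.npz',**f); cv2.imwrite(f'pics/{n}1.png',f['pixels'][:,:,::-1]); return f
def world(f):
    h,w=f['depth'].shape; F=h/2/np.tan(np.radians(f['vertical_fov'])/2)
    u,v=np.meshgrid(np.arange(w),np.arange(h)); d=f['depth']
    c=np.stack([(u-f['cx'])/F*d,(v-f['cy'])/F*d,d],-1)
    return (c-f['t'])@f['R']
E
python3 - <<'E'
from h import *
s=telemetry.observe(); print({k:np.round(v,3) for k,v in s.items()})
for n in('side','top'):
    f=save(n); print(n,f['vertical_fov'],f['cx'],f['cy'],np.round(f['R'],3).tolist(),np.round(f['t'],3), (f['depth']>0).mean())
E
```

```text
{'clock': np.float64(0.0), 'qpos': array([ 1.192,  0.522, -0.036,  1.6  ,  0.021,  1.021, -0.113]), 'qd': array([ 0.001,  0.001, -0.002, -0.001,  0.001, -0.001,  0.001]), 'joint_efforts': array([-1.0000e-03, -9.2710e+01,  1.9800e+00, -3.6993e+01,  1.8000e-02,
        8.0000e-03, -0.0000e+00]), 'position': array([ 0.19 , -0.595,  0.231]), 'tool_rot': array([-3.14 ,  0.   ,  0.309]), 'force': array([ 0.267, -0.031, -0.451]), 'moment': array([-0.023,  0.015, -0.027]), 'finger_force': np.float64(0.0), 'grip_width': np.float64(0.086)}
side 45.992625040918085 322.1523658631175 201.9133014532341 [[0.998, -0.057, 0.023], [-0.0, -0.376, -0.927], [0.061, 0.925, -0.375]] [-0.397  0.084  1.12 ] 0.9960546875
top 46.11054783436259 322.35561598251775 193.98229900177583 [[-0.413, -0.911, -0.0], [-0.871, 0.396, -0.29], [0.264, -0.12, -0.957]] [-0.077  0.472  0.984] 0.99608984375
```

View pics/side1.png

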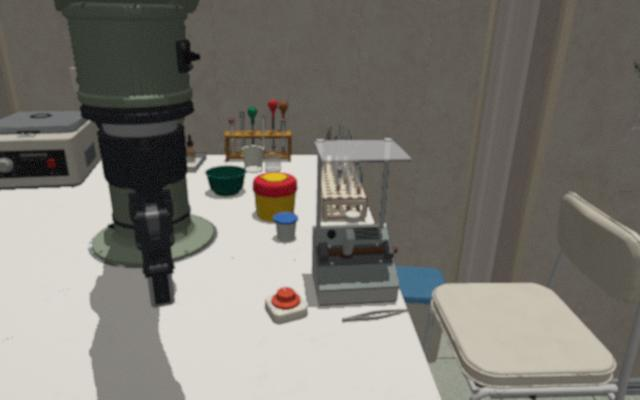

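View pics/top1.png

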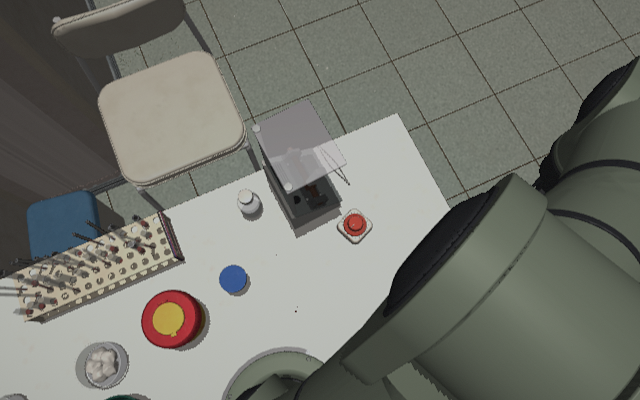

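The side view shows the instrument at (355,262), with its panel facing the camera (world -y). The lever is at about (348,242), the hood at (360,150), the timer at (287,303) and the tweezers at (375,315). In the top view the hood is at (300,145) and covers the lever.

Run:
```python
from h import *
S=dict(np.load('side.npz'));T=dict(np.load('top.npz'))
a=cv2.resize(S['pixels'][130:330,255:415],None,fx=3,fy=3,interpolation=2)
b=cv2.resize(T['pixels'][90:250,230:370],None,fx=2.2,fy=2.2,interpolation=2)
o=np.zeros((600,800,3),np.uint8);o[:,:480]=a;o[:352,480:788]=b;cv2.imwrite('pics/crop.png',o[:,:,::-1])
for n,f in(('side',S),('top',T)):
    P=world(f)
    m=(abs(P[...,0]-.65)<.25)&(P[...,2]>.02)&(P[...,2]<.35)
    np.set_printoptions(precision=3,suppress=True)
    for r,c in ([(295,355),(230,330),(262,350),(240,348),(232,348),(248,348),(236,378),(150,360),(158,320),(158,405),(143,320),(303,287),(315,375)] if n=='side' else [(145,300),(180,300),(200,305),(190,312),(210,310),(205,250),(226,354),(188,290),(160,340),(128,258)]): print(n,c,r,P[r,c])
```

```text
side 355 295 [ 0.441 -0.29   0.022]
side 330 230 [ 0.399 -0.197  0.111]
side 350 262 [ 0.434 -0.255  0.072]
side 348 240 [ 0.425 -0.281  0.131]
side 348 232 [ 0.425 -0.27   0.142]
side 348 248 [ 0.427 -0.27   0.109]
side 378 236 [ 0.495 -0.196  0.097]
side 360 150 [ 0.442 -0.247  0.287]
side 320 158 [ 0.377 -0.191  0.255]
side 405 158 [ 0.511 -0.29   0.286]
side 320 143 [ 0.376 -0.203  0.287]
side 287 303 [ 0.317 -0.325  0.03 ]
side 375 315 [ 0.472 -0.334  0.009]
top 300 145 [ 0.44  -0.24   0.286]
top 300 180 [ 0.38  -0.213  0.283]
top 305 200 [ 0.396 -0.222  0.09 ]
top 312 190 [ 0.41  -0.245  0.094]
top 310 210 [ 0.371 -0.223  0.09 ]
top 250 205 [ 0.44  -0.108  0.076]
top 354 226 [ 0.308 -0.303  0.041]
top 290 188 [ 0.372 -0.191  0.287]
top 340 160 [ 0.385 -0.294  0.282]
top 258 128 [ 0.503 -0.183  0.288]
```

View pics/crop.png

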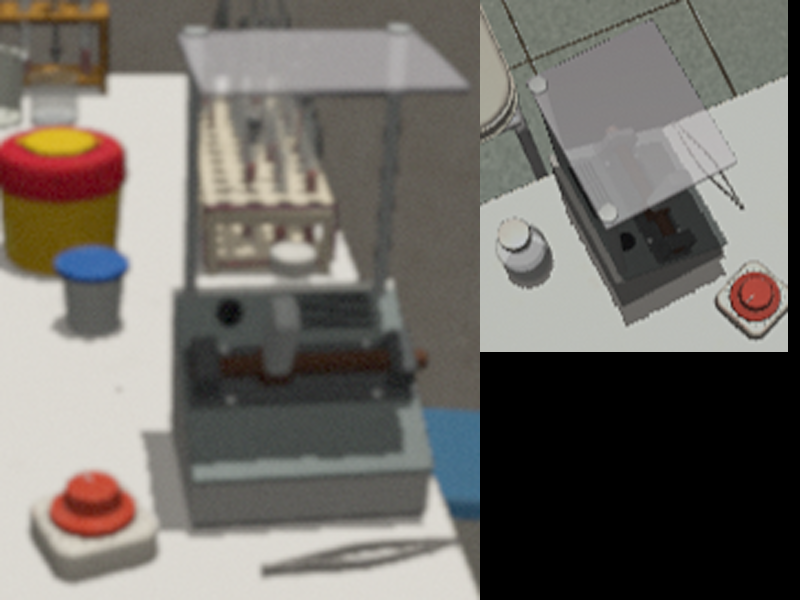

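The crop shows the lever at crop (280,338), i.e. side pixel (348,243). It stands between the staples at crop (205,365) and (402,360), and the hood is at crop (320,60).

Run:
```python
from h import *
np.set_printoptions(precision=4,suppress=True)
S=dict(np.load('side.npz'));T=dict(np.load('top.npz'))
for n,f in(('side',S),('top',T)):
    P=world(f).reshape(-1,3)
    h=P[(P[:,2]>.274)&(P[:,2]<.296)&(abs(P[:,0]-.44)<.13)&(abs(P[:,1]+.24)<.12)]
    r=cv2.minAreaRect(h[:,:2].astype(np.float32)); print(n,'hood',r,np.median(h[:,2])); print(cv2.boxPoints(r))
P=world(S); np.save('P.npy',P)
# panel: pixels on lower dark plate & upper
pts=np.vstack([P[265:280,325:385].reshape(-1,3)])
c=pts.mean(0); n=np.linalg.svd(pts-c)[2][2]; n*=np.sign(n[2]); print('panel',c,n,np.degrees(np.arccos(n[2])),np.degrees(np.arctan2(n[1],n[0])))
Q=P.reshape(-1,3); d=(Q-c)@n
k=(d>.03)&(d<.09)&(abs(Q[:,0]-.43)<.06)&(abs(Q[:,1]+.25)<.08)&(Q[:,2]<.2)
L=Q[k]; print('lever',k.sum()); 
print(np.c_[L,d[k]][np.argsort(-d[k])][::4])
```

```text
side hood ((0.4440947473049164, -0.23690277338027954), (0.1496988832950592, 0.12362555414438248), 4.319615840911865) 0.2863891470792044
[[ 0.3648 -0.1809]
 [ 0.3741 -0.3042]
 [ 0.5234 -0.2929]
 [ 0.5141 -0.1696]]
top hood ((0.44485530257225037, -0.23736482858657837), (0.15101656317710876, 0.12254758179187775), 3.9788472652435303) 0.28492702295099326
[[ 0.3653 -0.1815]
 [ 0.3738 -0.3037]
 [ 0.5244 -0.2933]
 [ 0.5159 -0.171 ]]
panel [ 0.4409 -0.2715  0.0602] [0.0088 0.4957 0.8685] 29.718282032844293 88.98701750374033
lever 1808
[[ 0.4148 -0.1758  0.1095  0.09  ]
 [ 0.4206 -0.1777  0.1103  0.0898]
 [ 0.3848 -0.1759  0.1096  0.0898]
 ...
 [ 0.4182 -0.2542  0.0865  0.0312]
 [ 0.3857 -0.2648  0.0925  0.0309]
 [ 0.3837 -0.2667  0.0936  0.0309]]
```

Run:
```python
from h import *
np.set_printoptions(precision=4,suppress=True)
P=np.load('P.npy')
yaw=np.radians(94.15); ex=np.array([np.cos(yaw),np.sin(yaw),0]); ey=np.array([-ex[1],ex[0],0]); ez=np.array([0,0,1.])
A=np.array([ex,ey,ez]); o=np.array([.449,-.2985,0])
Q=(P-o)@A.T   # instrument-aligned, origin below hood front edge middle
for c in (330,348,370,385): 
    print('col',c)
    for r in range(222,306,4): print(r,Q[r,c],end=' ')
    print()
print('row 240');print(np.c_[np.arange(334,364),Q[240,334:364]])
print('row 236');print(np.c_[np.arange(334,364),Q[236,334:364]])
```

```text
col 330
222 [ 0.3749 -0.0001  0.0036] 226 [0.1236 0.0396 0.1106] 230 [0.1049 0.0423 0.1108] 234 [0.0922 0.0441 0.1084] 238 [0.098  0.0429 0.0968] 242 [0.0892 0.0441 0.0926] 246 [0.0759 0.046  0.0909] 250 [0.0554 0.049  0.0932] 254 [0.047  0.0501 0.0894] 258 [0.0533 0.0488 0.0774] 262 [0.0459 0.0498 0.0731] 266 [0.0446 0.0498 0.0653] 270 [0.0361 0.0509 0.0617] 274 [0.0298 0.0517 0.057 ] 278 [0.0213 0.0528 0.0537] 282 [0.0131 0.0539 0.0503] 286 [0.0055 0.0549 0.0466] 290 [0.0027 0.0551 0.04  ] 294 [0.0093 0.0538 0.0271] 298 [0.0098 0.0534 0.0182] 302 [0.0107 0.053  0.0089] 
col 348
222 [ 0.1848 -0.0088  0.0898] 226 [0.1248 0.0029 0.1087] 230 [0.0305 0.0217 0.1453] 234 [0.0249 0.0225 0.1402] 238 [0.0147 0.0242 0.1373] 242 [0.0203 0.0227 0.1266] 246 [0.0267 0.021  0.1152] 250 [0.0344 0.0191 0.1029] 254 [0.0456 0.0164 0.0885] 258 [0.0529 0.0145 0.076 ] 262 [0.0453 0.0157 0.0717] 266 [0.0421 0.016  0.065 ] 270 [0.0337 0.0174 0.0614] 274 [0.0261 0.0186 0.0574] 278 [0.0189 0.0197 0.0533] 282 [0.012  0.0208 0.0491] 286 [0.0049 0.0219 0.0451] 290 [0.0096 0.0205 0.0335] 294 [0.006  0.0209 0.027
[... 2993 characters left out ...]
346.       0.0269   0.0255   0.1353]
 [347.       0.0209   0.0249   0.1383]
 [348.       0.0226   0.0227   0.1373]
 [349.       0.0213   0.0212   0.1379]
 [350.       0.0235   0.0189   0.1367]
 [351.       0.0201   0.0178   0.1384]
 [352.       0.0204   0.016    0.1382]
 [353.       0.0204   0.0142   0.1381]
 [354.       0.0215   0.0121   0.1375]
 [355.       0.0976  -0.0065   0.0994]
 [356.       0.0983  -0.0087   0.0989]
 [357.       0.0966  -0.0103   0.0997]
 [358.       0.0995  -0.013    0.0981]
 [359.       0.0995  -0.0149   0.0981]
 [360.       0.0993  -0.0169   0.0981]
 [361.       0.0974  -0.0185   0.099 ]
 [362.       0.0975  -0.0205   0.0988]
 [363.       0.0988  -0.0228   0.0981]]
```

```bash
cat >> h.py <<'E'
from scipy.spatial.transform import Rotation as Ro
np.set_printoptions(precision=4,suppress=True)
yaw=np.radians(94.15); ex=np.array([np.cos(yaw),np.sin(yaw),0]); ey=np.array([-ex[1],ex[0],0]); ez=np.array([0,0,1.])
o=np.array([.449,-.2985,0]); TOP=(.0258,.0185,.1445)
def W(x,y,z): return o+x*ex+y*ey+z*ez
def Rt(th=43):
    t=np.radians(th); return np.array([np.cos(t)*ex+np.sin(t)*ez,-ey,np.sin(t)*ex-np.cos(t)*ez]).T
def plan(p,th=43):
    s=telemetry.observe(); R=Ro.from_euler('xyz',s['tool_rot']).as_matrix()
    rv=np.degrees(Ro.from_matrix(R.T@Rt(th)).as_rotvec()); d=p-s['position']
    print('t',s['clock'],'rotvec',rv,np.linalg.norm(rv),'shift final axes',Rt(th).T@d,'current axes',R.T@d)
    print('pos',s['position'],'tgt',p,'F',s['force'],'q',s['qpos'],'g',s['grip_width'])
E
python3 -c "
from h import *
plan(W(-.055,.0185,.2256))"
```

```text
t 0.1 rotvec [ 28.5544  36.2751 -72.6317] 86.06160588080216 shift final axes [0.1589 0.2615 0.1553] current axes [ 0.3062 -0.1547  0.0053]
pos [ 0.1898 -0.5952  0.2308] tgt [ 0.4345 -0.3547  0.2256] F [ 0.0017  0.1447 -0.2652] q [ 1.1918  0.522  -0.0363  1.5999  0.0212  1.0211 -0.1128] g 0.08553130118736134
```

```bash
python3 -m crank '0.085 0 0 0 1.785 2.267 -4.54;0.085 0 0 0 1.785 2.267 -4.54;0.085 0 0 0 1.785 2.267 -4.54;0.085 0 0 0 1.785 2.267 -4.54;0.085 0 0 0 1.785 2.267 -4.54;0.085 0 0 0 1.785 2.267 -4.54;0.085 0 0 0 1.785 2.267 -4.54;0.085 0 0 0 1.785 2.267 -4.54'; python3 -m crank '0.085 0 0 0 1.785 2.267 -4.54;0.085 0 0 0 1.785 2.267 -4.54;0.085 0 0 0 1.785 2.267 -4.54;0.085 0 0 0 1.785 2.267 -4.54;0.085 0 0 0 1.785 2.267 -4.54;0.085 0 0 0 1.785 2.267 -4.54;0.085 0 0 0 1.785 2.267 -4.54;0.085 0 0 0 1.785 2.267 -4.54'
python3 -c "
from h import *
plan(W(-.055,.0185,.2256))"
```

```text
clock: 0.77
position: [0.1894, -0.5954, 0.2311]
tool_rot: [-3.001, -0.374, 0.928]
force: [-0.3, 0.3, -0.5]
grip_width: 0.0851
finger_force: 0.0
clock: 1.43
position: [0.1906, -0.5912, 0.2262]
tool_rot: [-3.128, -0.735, 1.601]
force: [1.5, 1.4, -1.9]
grip_width: 0.085
finger_force: 0.0
t 1.4333 rotvec [ 0.8834  0.8602 -1.8051] 2.1859981659705925 shift final axes [0.1592 0.2604 0.1492] current axes [0.1695 0.2529 0.1507]
pos [ 0.1906 -0.5912  0.2262] tgt [ 0.4345 -0.3547  0.2256] F [ 1.4896  1.375  -1.8754] q [ 1.3524  0.9827 -0.2353  0.9407 -0.0546  1.9272  1.1835] g 0.08497461837066865
```

```bash
python3 -m crank '0.085 0.01 0.016 0.009 0 0 0;0.085 0.01 0.016 0.009 0 0 0;0.085 0.01 0.016 0.009 0 0 0;0.085 0.01 0.016 0.009 0 0 0;0.085 0.01 0.016 0.009 0 0 0;0.085 0.01 0.016 0.009 0 0 0;0.085 0.01 0.016 0.009 0 0 0;0.085 0.01 0.016 0.009 0 0 0'
python3 -c "
from h import *
plan(W(-.055,.0185,.2256))"
```

```text
clock: 2.1
position: [0.3142, -0.479, 0.2246]
tool_rot: [-3.119, -0.73, 1.588]
force: [1.1, -0.4, 0.5]
grip_width: 0.0849
finger_force: 0.0
t 2.1 rotvec [ 0.8308  1.1526 -2.3453] 2.742135194967813 shift final axes [0.085  0.129  0.0779] current axes [0.0918 0.1243 0.078 ]
pos [ 0.3142 -0.479   0.2246] tgt [ 0.4345 -0.3547  0.2256] F [ 1.0528 -0.4285  0.4822] q [ 1.202   0.8601 -0.2828  1.2082 -0.1603  1.724   0.9978] g 0.08487876419166435
```

Joint 6 has moved away from its limit. Continuing, with the remaining turn folded in.

```bash
python3 -m crank '0.085 0.0112 0.0155 0.01 0.12 0.16 -0.33;0.085 0.0112 0.0155 0.01 0.12 0.16 -0.33;0.085 0.0112 0.0155 0.01 0.12 0.16 -0.33;0.085 0.0112 0.0155 0.01 0.12 0.16 -0.33;0.085 0.0112 0.0155 0.01 0.12 0.16 -0.33;0.085 0.0112 0.0155 0.01 0.12 0.16 -0.33;0.085 0.0112 0.0155 0.01 0.12 0.16 -0.33;0.085 0 0 0 0 0 0'
python3 -c "
from h import *
f=save('wrist');print(f['hand_eye'],f['vertical_fov'],f['cx'],f['cy'])
plan(W(-.055,.0185,.2256))"
```

```text
clock: 2.77
position: [0.4203, -0.3651, 0.2254]
tool_rot: [3.139, -0.751, 1.651]
force: [0.1, 0.2, 1.0]
grip_width: 0.0851
finger_force: 0.0
[[ 0.0002 -0.9526 -0.3041  0.0778]
 [ 1.      0.0004 -0.0008 -0.0004]
 [ 0.0009 -0.3041  0.9526 -0.1425]
 [ 0.      0.      0.      1.    ]] 65.70646984690485 312.1263690229461 199.65676111055515
t 2.8167 rotvec [-0.0932  0.005   0.1867] 0.20872147573444494 shift final axes [0.0085 0.0166 0.0073] current axes [0.0084 0.0167 0.0073]
pos [ 0.4188 -0.367   0.2252] tgt [ 0.4345 -0.3547  0.2256] F [ 0.7882 -0.5649  0.1186] q [ 1.0482  0.8101 -0.3485  1.336  -0.2438  1.5967  0.8708] g 0.08472694161324222
```

View pics/wrist1.png

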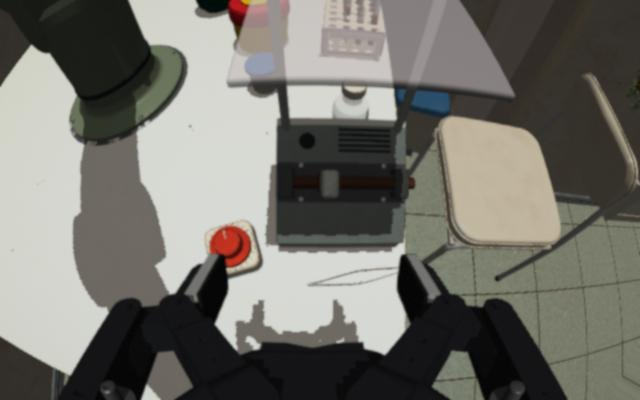

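The wrist view shows the lever at (329,184), a little right of the finger centreline (312). The hood edge is well above, and the bottle, timer and tweezers are clear. I'll cross-check the lever position from this view.

Run:
```python
from h import *
f=dict(np.load('wrist.npz')); s=telemetry.observe(); R=Ro.from_euler('xyz',s['tool_rot']).as_matrix()
F=200/np.tan(np.radians(f['vertical_fov'])/2)
for u,v in [(322,180),(329,172),(329,176),(329,180),(329,190),(336,180),(340,85),(229,84),(513,97)]:
    a=np.array([u-f['cx'],v-f['cy']]); r=np.hypot(*a); th=r/F; d=f['depth'][v,u]
    c=np.array([*(a/r*np.tan(th)*d),d,1]); X=R@(f['hand_eye']@c)[:3]+s['position']
    print(u,v,d,X,np.array([ex,ey,ez])@(X-o))
p=f['pixels'][184,315:345].astype(int).sum(1); print(p)
```

```text
322 180 0.2769564 [ 0.4199 -0.2727  0.1396] [0.0278 0.0271 0.1396]
329 172 0.2727176 [ 0.4256 -0.2679  0.1463] [0.0322 0.0211 0.1463]
329 176 0.27273163 [ 0.4259 -0.2711  0.1448] [0.029  0.0211 0.1448]
329 180 0.27387404 [ 0.4261 -0.2737  0.1423] [0.0264 0.021  0.1423]
329 190 0.27527755 [ 0.4268 -0.2811  0.1372] [0.019  0.0209 0.1372]
336 180 0.27436197 [ 0.4324 -0.273   0.1419] [0.0266 0.0148 0.1419]
340 85 0.1386921 [ 0.4261 -0.2985  0.2801] [0.0017 0.0228 0.2801]
229 84 0.13653828 [ 0.3737 -0.3026  0.2825] [0.0014 0.0754 0.2825]
513 97 0.13406613 [ 0.5193 -0.2929  0.2846] [ 0.0005 -0.0705  0.2846]
[ 43  49  46  54  75 112 140 174 195 216 232 239 244 239 240 235 235 230
 225 223 216 204 185 147  99  64  55  46  50  49]
```

```bash
python3 -m crank '0.05 0.0045 0.008 0.004 0 0 0;0.05 0.0045 0.008 0.013 0 0 0;0.05 0 0 0.02 0 0 0;0.05 0 0 0.02 0 0 0;0.05 0 0 0.02 0 0 0;0.05 0 0 0.018 0 0 0;0.05 0 0 0.012 0 0 0;0.05 0 0 0 0 0 0'
python3 -c "
from h import *
plan(W(.0473,.0195,.1159))"
```

```text
clock: 3.48
position: [0.4265, -0.2874, 0.1515]
tool_rot: [-3.139, -0.752, 1.642]
force: [0.2, 0.2, -0.1]
grip_width: 0.0503
finger_force: 0.0
t 3.4833 rotvec [-0.0926 -0.065  -0.0552] 0.1258986506458743 shift final axes [0.001  0.0021 0.0496] current axes [0.001  0.0022 0.0496]
pos [ 0.4265 -0.2874  0.1515] tgt [ 0.4261 -0.2527  0.1159] F [ 0.2068  0.1823 -0.1389] q [ 1.0003  0.819  -0.3742  1.5532 -0.2666  1.352   0.8666] g 0.050325198156132664
```

```bash
python3 -m crank '0.05 0.001 0.002 0.012 0 0 0;0.05 0 0 0.015 0 0 0;0.05 0 0 0.014 0 0 0;0.05 0 0 0.008 0 0 0;0.05 0 0 0 0 0 0;0.05 0 0 0 0 0 0;0.03 0 0 0 0 0 0;0.025 0 0 0 0 0 0' 60
python3 -c "
from h import *
f=save('wrist')
plan(W(.0473,.0195,.1159))"
```

```text
clock: 4.15
position: [0.4267, -0.2558, 0.1179]
tool_rot: [3.141, -0.748, 1.643]
force: [-0.4, -0.2, -0.2]
grip_width: 0.0263
finger_force: 0.0
t 4.2 rotvec [ 0.0458  0.1051 -0.0237] 0.11710621583385422 shift final axes [ 0.0008 -0.0003  0.0035] current axes [ 0.0008 -0.0003  0.0035]
pos [ 0.4266 -0.2557  0.1179] tgt [ 0.4261 -0.2527  0.1159] F [ 0.9766  0.7437 -0.077 ] q [ 0.9803  0.8363 -0.385   1.6341 -0.2755  1.243   0.8716] g 0.024911900859827092
```

View pics/wrist1.png

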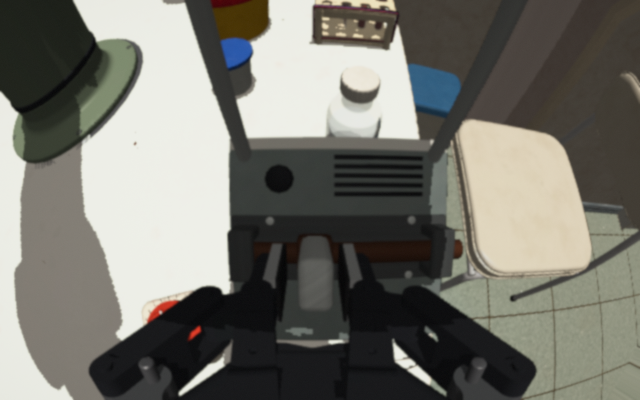

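The fingers straddle the lever, which sits centred at (315,275). Next I close and make a first gentle drawing stroke.

```bash
python3 -m crank '0 0 0 0.003 0 0 0;0 0 0 0 0 0 0;0 0 0 0 0 0 0;0 0 0.002 0 0 0 0;0 0 0.003 0 0 0 0;0 0 0.003 0 0 0 0;0 0 0.002 0 0 0 0;0 0 0 0 0 0 0' 70
python3 -c "
from h import *
plan(W(.0473,.0195,.1159));print(telemetry.observe()['force']@-ey)"
```

```text
clock: 4.87
position: [0.4346, -0.2536, 0.1161]
tool_rot: [-3.138, -0.749, 1.641]
force: [-9.7, -9.7, 19.2]
grip_width: 0.0151
finger_force: 70.3
t 4.8667 rotvec [-0.0982  0.0931 -0.1059] 0.17185678355532452 shift final axes [ 0.0009 -0.0084  0.0012] current axes [ 0.0009 -0.0084  0.0012]
pos [ 0.4346 -0.2536  0.1161] tgt [ 0.4261 -0.2527  0.1159] F [-9.6535 -9.6899 19.1688] q [ 0.9675  0.8444 -0.385   1.6212 -0.2771  1.2443  0.8606] g 0.015126709127129484
-10.329400299292105
```

```bash
cat > st.py <<'E'
from h import *
s=telemetry.observe(); print('t %.2f  u=%.4f  F=%.1f |F|=%.1f g=%.4f grip=%.0f'%(s['clock'],(s['position']-W(.0473,.0195,.1159))@-ey,s['force']@-ey,np.linalg.norm(s['force']),s['grip_width'],s['finger_force']), 'offaxis',(s['position']-W(.0473,.0195,.1159))@np.array([ex,ez]).T, 'F',s['force']@np.array([ex,ez]).T)
E
python3 -m crank '0 0 0.001 0 0 0 0;0 0 0.001 0 0 0 0;0 0 0.001 0 0 0 0;0 0 0.001 0 0 0 0;0 0 0 0 0 0 0;0 0 0 0 0 0 0;0 0 0 0 0 0 0;0 0 0 0 0 0 0'
python3 st.py
```

```text
clock: 5.53
position: [0.4385, -0.2534, 0.1161]
tool_rot: [-3.138, -0.749, 1.641]
force: [-17.0, -11.2, 21.8]
grip_width: 0.0153
finger_force: 70.7
t 5.53  u=0.0123  F=-17.8 |F|=29.8 g=0.0153 grip=71 offaxis [-0.0015  0.0002] F [-9.9444 21.7954]
```

```bash
python3 -m crank '0 0 -0.003 0 0 0 0;0 0 -0.004 0 0 0 0;0 0 -0.004 0 0 0 0;0 0 -0.004 0 0 0 0;0 0 -0.003 0 0 0 0;0 0 -0.002 0 0 0 0;0 0 0 0 0 0 0;0 0 0 0 0 0 0'
python3 st.py
python3 -m crank '0 0 -0.001 0 0 0 0;0 0 -0.001 0 0 0 0;0 0 0 0 0 0 0;0 0 0 0 0 0 0;0 0 -0.001 0 0 0 0;0 0 -0.001 0 0 0 0;0 0 0 0 0 0 0;0 0 0 0 0 0 0'
python3 st.py
```

```text
clock: 6.2
position: [0.4213, -0.2546, 0.1161]
tool_rot: [3.139, -0.747, 1.643]
force: [3.4, -9.0, 12.5]
grip_width: 0.0148
finger_force: 70.0
t 6.20  u=-0.0049  F=2.7 |F|=15.8 g=0.0148 grip=70 offaxis [-0.0015  0.0002] F [-9.2077 12.5116]
clock: 6.87
position: [0.4188, -0.2548, 0.1162]
tool_rot: [3.136, -0.746, 1.645]
force: [13.4, -7.1, 7.5]
grip_width: 0.0154
finger_force: 69.6
t 6.87  u=-0.0075  F=12.9 |F|=17.0 g=0.0154 grip=70 offaxis [-0.0015  0.0003] F [-8.0969  7.5043]
```

```bash
python3 -m crank '0 0 0.004 0 0 0 0;0 0 0.005 0 0 0 0;0 0 0.005 0 0 0 0;0 0 0.005 0 0 0 0;0 0 0.003 0 0 0 0;0 0 0.002 0 0 0 0;0 0 0 0 0 0 0;0 0 0 0 0 0 0'
python3 st.py
python3 -m crank '0 0 -0.004 0 0 0 0;0 0 -0.005 0 0 0 0;0 0 -0.005 0 0 0 0;0 0 -0.005 0 0 0 0;0 0 -0.003 0 0 0 0;0 0 -0.002 0 0 0 0;0 0 0 0 0 0 0;0 0 0 0 0 0 0'
python3 st.py
```

```text
clock: 7.53
position: [0.4389, -0.2533, 0.1161]
tool_rot: [-3.139, -0.749, 1.641]
force: [-14.6, -11.1, 20.3]
grip_width: 0.0151
finger_force: 71.5
t 7.53  u=0.0127  F=-15.3 |F|=27.3 g=0.0151 grip=71 offaxis [-0.0015  0.0002] F [-9.9841 20.2722]
clock: 8.2
position: [0.4184, -0.2548, 0.1162]
tool_rot: [3.136, -0.747, 1.644]
force: [12.0, -8.2, 8.5]
grip_width: 0.015
finger_force: 70.4
t 8.20  u=-0.0078  F=11.4 |F|=16.8 g=0.0150 grip=70 offaxis [-0.0015  0.0003] F [-9.0786  8.4952]
```

Both ends are firm, with about 20 mm between them including give. The next drawing strokes should run past once it loosens.

```bash
python3 -m crank '0 0 0.004 0 0 0 0;0 0 0.005 0 0 0 0;0 0 0.005 0 0 0 0;0 0 0.005 0 0 0 0;0 0 0.003 0 0 0 0;0 0 0.002 0 0 0 0;0 0 0.002 0 0 0 0;0 0 0 0 0 0 0'
python3 st.py
```

```text
clock: 8.87
position: [0.4424, -0.253, 0.1161]
tool_rot: [3.141, -0.748, 1.643]
force: [-3.2, -9.8, 14.5]
grip_width: 0.0151
finger_force: 71.4
t 8.87  u=0.0162  F=-3.9 |F|=17.8 g=0.0151 grip=71 offaxis [-0.0015  0.0002] F [-9.5556 14.5457]
```

It ran past 0.022 with the force falling to 4 N, so the bolt is loose. Now I draw it out.

```bash
python3 -m crank '0 0 0.005 0 0 0 0;0 0 0.006 0 0 0 0;0 0 0.006 0 0 0 0;0 0 0.006 0 0 0 0;0 0 0.006 0 0 0 0;0 0 0.006 0 0 0 0;0 0 0.004 0 0 0 0;0 0 0 0 0 0 0'
python3 st.py
python3 -m crank '0 0 0.002 0 0 0 0;0 0 0.002 0 0 0 0;0 0 0.001 0 0 0 0;0 0 0 0 0 0 0;0 0 0 0 0 0 0;0 0 0 0 0 0 0;0 0 0 0 0 0 0;0 0 0 0 0 0 0'
python3 st.py
```

```text
clock: 9.53
position: [0.4822, -0.2501, 0.1161]
tool_rot: [3.139, -0.747, 1.644]
force: [3.2, -8.7, 12.8]
grip_width: 0.0149
finger_force: 71.0
t 9.53  u=0.0561  F=2.5 |F|=15.8 g=0.0149 grip=71 offaxis [-0.0014  0.0002] F [-8.8606 12.8345]
clock: 10.2
position: [0.4857, -0.2499, 0.1161]
tool_rot: [-3.141, -0.748, 1.642]
force: [-5.5, -8.7, 15.2]
grip_width: 0.015
finger_force: 71.4
t 10.20  u=0.0596  F=-6.1 |F|=18.3 g=0.0150 grip=71 offaxis [-0.0015  0.0002] F [-8.2772 15.1822]
```

```bash
python3 -m crank '0 0 0.001 0 0 0 0;0 0 0.001 0 0 0 0;0 0 0.001 0 0 0 0;0 0 0 0 0 0 0;0 0 0 0 0 0 0;0 0 0 0 0 0 0;0 0 0 0 0 0 0;0 0 0 0 0 0 0'
python3 st.py
```

```text
clock: 10.87
position: [0.486, -0.2499, 0.1161]
tool_rot: [-3.135, -0.75, 1.64]
force: [-26.9, -10.9, 25.1]
grip_width: 0.0153
finger_force: 72.7
t 10.87  u=0.0599  F=-27.7 |F|=38.4 g=0.0153 grip=73 offaxis [-0.0015  0.0002] F [-8.9203 25.0943]
```

It is hard against the stop (u = 0.0599, i.e. about 0.070). Now I relax the push, open and back straight out.

```bash
python3 -m crank '0 0 -0.0015 0 0 0 0;0 0 -0.001 0 0 0 0;0 0 0 0 0 0 0;0.036 0 0 0 0 0 0;0.036 0 0 0 0 0 0;0.036 0 0 0 0 0 0;0.036 0 0 0 0 0 0;0.036 0 0 0 0 0 0'
python3 st.py
python3 -m crank '0.036 0 0 -0.006 0 0 0;0.036 0 0 -0.012 0 0 0;0.036 0 0 -0.018 0 0 0;0.036 0 0 -0.02 0 0 0;0.036 0 0 -0.02 0 0 0;0.036 0 0 -0.02 0 0 0;0.036 0 0 -0.02 0 0 0;0.036 0 0 -0.02 0 0 0'
python3 -m crank '0.036 0 0 -0.015 0 0 0;0.036 0 0 -0.01 0 0 0;0.036 0 0 0 0 0 0;0.036 0 0 0 0 0 0;0.036 0 0 0 0 0 0;0.036 0 0 0 0 0 0;0.036 0 0 0 0 0 0;0.036 0 0 0 0 0 0'
python3 - <<'E'
import runpy; runpy.run_path('st.py')
from h import *
f=save('side'); P=world(f); Q=(P-o)@np.array([ex,ey,ez]).T
k=(abs(Q[...,0]-.024)<.02)&(abs(Q[...,1])<.08)&(Q[...,2]>.115)&(Q[...,2]<.15)
y=Q[k][:,1]; print(k.sum(),np.percentile(y,[2,50,98])); P0=np.load('P.npy')
for r,c in [(303,287),(315,375)]: print(P0[r,c],P[r,c])
cv2.imwrite('pics/c2.png',cv2.resize(f['pixels'][130:330,255:415],None,fx=3,fy=3,interpolation=2)[:,:,::-1])
E
```

```text
clock: 11.53
position: [0.4867, -0.2484, 0.1152]
tool_rot: [-3.141, -0.75, 1.643]
force: [0.7, -1.2, 0.4]
grip_width: 0.0359
finger_force: 0.0
t 11.53  u=0.0607  F=0.6 |F|=1.4 g=0.0359 grip=0 offaxis [-0.0001 -0.0007] F [-1.2559  0.395 ]
clock: 12.2
position: [0.4932, -0.3419, 0.2159]
tool_rot: [-3.141, -0.749, 1.643]
force: [0.9, -0.3, 0.7]
grip_width: 0.0362
finger_force: 0.0
clock: 12.87
position: [0.4945, -0.3577, 0.2329]
tool_rot: [-3.141, -0.75, 1.643]
force: [0.2, -0.0, 0.6]
grip_width: 0.0355
finger_force: 0.0
t 12.87  u=0.0606  F=0.2 |F|=0.6 g=0.0355 grip=0 offaxis [-0.1096  0.117 ] F [-0.0238  0.5964]
181 [-0.0465 -0.0373 -0.0317]
[ 0.3166 -0.3248  0.0304] [ 0.3167 -0.3265  0.0316]
[ 0.4724 -0.3335  0.0087] [ 0.4726 -0.3328  0.0082]
```

View pics/c2.png

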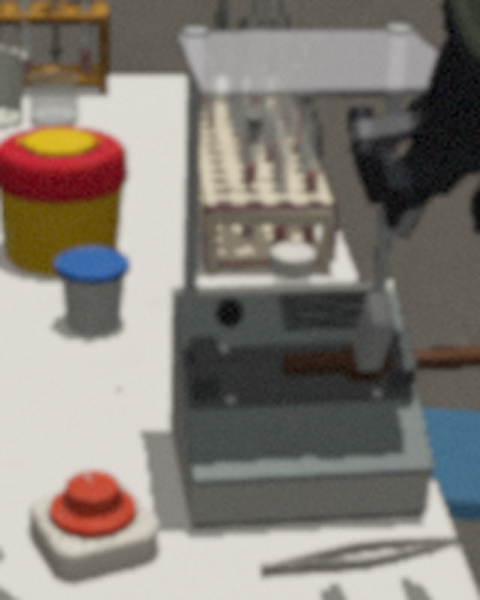

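The lever now stands at crop (373,335), 57.5 mm along from its start, with the rod sticking out to the right. The gripper is clear and the bystanders haven't moved.

```bash
python3 -c "
from workcell import bot; print(bot.job_done())"
```

```text
the job is handed in; nothing more can be done
None
```

The bolt came loose on the third drawing stroke and is drawn out to its stop (about 0.070 m by my measurement), the lever is released and the gripper clear, nothing around it was disturbed, and the job was handed in at about 13 s; the hand-in call returned no verdict.

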